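Put the coffee scoop back on the tool stand

TASK

The coffee scoop was left in the open drawer. Turn the rotating tool stand so that its one empty hook is at the front, on the robot's side, hang the scoop on that hook by the eye in its handle so that it sits in the hook's bend and hangs freely down (a slight swing does not matter), and push the drawer fully shut. Leave the other things on the counter where they are.

Things in the scene. Friction and masses are not known exactly. Their poses are not given: they have to be found in the camera images.
- scoop: Steel coffee scoop, 70 g, 148 mm long, in the open drawer on its flat cup bottom, nearly crosswise, eye to the left. Origin: centre of the cup's underside; z up out of the cup's mouth, x along the handle to the eye. Cup 46 mm wide, 28 mm high; handle a flat strap 14 mm wide (along y), 4 mm thick, centred at z = 26 mm, free from x = 25 to 98 mm.
- scoop_eye (a point): Centre of the round wire eye at the handle's end: scoop point (110, 0, 26) mm. Hole 19 mm wide, its axis is the scoop's z; wire 5 mm thick.
- scoop_grip (a point): Middle of the free handle strap, 40 mm from the eye's centre: scoop point (70, 0, 26) mm.
- stand: Fixed tool stand: wooden foot 144 mm wide, steel pole 15 mm thick. Origin: centre of the foot's underside, z up. On the pole a turning hub (38 mm wide, its knob up to 277 mm) with four wire hooks 90 degrees apart. A strainer, a brush and a whisk hang on three of them, able to swing, down to about 75 mm above the counter; they do not come off. One hook is empty.
- carousel (a joint): Turn of the hub, rad, counterclockwise from above positive; limits -7 and 7; turns both ways against 0.03 Nm of friction and stays where it is left. At 0 the empty hook points along the stand's own -x. Starts at 1.75 to 2.65 (empty hook at the robot's right or behind the pole).
- hook_seat (a point): Seat (lowest point) of the empty hook, on the wire's centre line. All four hooks are alike, of wire 6 mm thick: each leaves the hub level at 252 mm height, bends down at 48 mm from the pole's axis to the seat, 75 mm from the axis and 225 mm high, then turns up and outward at 50 degrees above the level.
- hook_tip (a point): Tip of the empty hook (ball 8 mm wide), 97 mm from the pole's axis and 26 mm above the seat; the wire from seat to tip is straight. The empty hook is at the front when its tip lies at least 40 mm from the pole along the stand's own -x (within about 60 degrees of straight to the front).
- unit: Low wooden drawer unit, fixed, 160 mm deep (x), 220 mm wide, 56 mm high. Origin: centre of its underside; its front faces its own -x.
- drawer (a joint): How far the drawer is pulled out, m: 0 shut, at most 0.13; starts 0.108 to 0.118. Slides along the unit's -x with 1.2 N of friction. Front panel 218 mm wide, 12 mm thick, from 1 to 53 mm height. Inside 196 mm wide; floor 12 mm above the counter, side walls up to 43 mm.
- drawer_knob (a point): Outer face of the round steel knob (22 mm wide) in the middle of the drawer's front panel, 30 mm above the counter and 16 mm out from the panel's outer face; moves with the drawer.
- lids: Stack of white cup lids, 74 mm wide, 45 mm high, on top of the drawer unit. Origin: underside.
- card_reader: Card terminal, 165 x 72 x 102 mm, at the right. Origin: underside.
- coin_jar: Glass jar with coins, 69 mm wide, 92 mm high, at the right rear. Origin: underside.
- tamper: Coffee tamper with dark wooden handle, 58 mm wide, 83 mm high, behind and between stand and drawer unit. Origin: underside.
- cork_cup: Reusable cup with a cork band, 73 mm wide, 100 mm high, behind the stand at the left. Origin: underside.
- bell: Service bell, 74 mm wide, 50 mm high, at the front between stand and drawer. Origin: underside.
- mug: Mug with a handle, 82 x 108 x 93 mm, at the front right. Origin: underside.
- teaspoon: Teaspoon lying flat, 132 x 26 x 9 mm, at the front right. Origin: underside.

How it is judged:
By the outcome, as a careful person would: the job done as asked, in the order asked, and still so for the second after the job is handed in, with the robot touching nothing.
It also fails if it takes over 67 s, if anything falls off the work surface, if the arm or the gripper's body presses on something with over 40 N, if the wrist force passes 120 N, or if a joint passes its speed limit or range.

ROBOT

A 6-joint arm with a two-finger parallel gripper is mounted at the origin on a cart in front of the work surface, level with it; the furniture and walls round the work are solid. World frame = base frame: x ahead of the robot, y to its left, z up, the work surface at z = 0. Lengths are in m, angles in rad, forces in N, time in s.
With the tool pointing down it reaches from about 0.35 to 0.975 m from the base axis. Payload 7.1 kg.
Tool frame: the origin (TCP) lies midway between the tips of the shut fingers; the grasp point (between the pads) lies 19 mm behind it (arm.pinch_z is the distance from the TCP to the grasp point, in m); z points along the fingers, y is the line along which they close (so a half turn about z gives the same grasp; the last joint's range is limited). The gripper opens to 88 mm and grips with 3 to 60 N. Pads are 20 mm wide; open, the fingers measure 115 mm over their backs; the gripper's body (75 mm by 178 mm) begins 61 mm behind the grasp point.
Start: joints at [-1.161, 0.423, 1.63, -0, 1.089, -0.019], TCP at [0.26, -0.568, 0.223] pointing down, gripper open.
Joint ranges: [-3, 3], [-0.9, 2.11], [0.09, 2.58], [-1.31, 4.45], [0.11, 2.69], [-2.54, 2.54]. Speed limits (rad/s): [2.39, 2.39, 3.01, 3.14, 3.14, 3.14].

INTERFACE

Orientations are given as a rotation vector (axis times angle).
In Python, from bench import arm gives the robot as it stands. The module is installed in compiled form; this text tells all that it offers.
- The arm moves only by the shell command python3 -m jog 'ROWS' [FORCE]. ROWS is JSON, one flat list of numbers, 7 for each row, row after row: the closure, from -1 (fully open) to 1 (shut), then the shift along the tool's x, y, z scaled (see below), then the turn, a rotation vector about the tool's x, y, z scaled (see below). In form: [jaw, tx, ty, tz, ax, ay, az, jaw, tx, ty, tz, ax, ay, az, ...]. A call has 1 to 8 rows; each row shifts and turns the commanded pose from where the row before left it, along the tool's axes as they then stand; what a row does not reach is not made up. The controller multiplies each number of a shift by 0.025 m and each number of a turn by 8 degrees. A row lasts 1/10 s, in which the tool goes at most 50 mm and 8.59 degrees, less where a joint would pass 70% of its speed; a pose out of reach is approached as far as the arm can. A call with a number of a shift or a turn outside -1 to 1 is refused whole. A call with a gripper value outside its range is refused whole. The fingers move at their own pace and stop on an object; FORCE is the grip in N (left out, the last holds). Time passes only in rows, so rows that do not move let the fingers close. It gives the time, the measured TCP pose, the force, the opening and the grip force at its end, in the units of the state.
- arm.sense(): the state, without advancing time (a new reading comes with each control period).
- arm.capture(name): name is "scene" or "side" or "wrist"; returns a dict with "image" (480x640x3 uint8, red, green, blue), "camera_matrix" (3x3 intrinsics, pixels), "rvec" (rotation vector, rad) and "tvec" (3), from world to camera coordinates, as OpenCV has them; the wrist camera has in their place "hand_eye" (4x4, takes a point from camera to tool coordinates, whose origin is the TCP and whose axes are the flange's). Camera axes: x right, y down, z forward; pixel columns grow to the right and rows downward; lengths in m; the calibration is good to about 2 mm. The wrist camera is an equidistant fisheye: a pixel r from the principal point sees the ray r / f radians off the axis. A picture is of the moment at which its call begins: read the wrist's pose just before it. There is no depth.
- arm.close_job(): hands the job in; it is judged then, once.
The state is a dict: "clock": time; "joint_pos": joint angles; "joint_velocities": joint speeds; "tau": joint torques, N m; "tool_pos": TCP position; "tcp_rot": TCP orientation; "wrist_force": force on the tool from outside, world axes, zero at the start; "ft_torque": the same for the moment, N m; "grip_width": opening from 0.0 (shut) to 1.0 (fully open); "grasp_force": force on a finger pad.
Only numpy, scipy, OpenCV 4.12 (cv2) and the standard library are available. Lean on these libraries where they do the work, as an engineer would, in place of code of your own. Each camera call takes 0.05 s, during which the arm holds its last target. There are 200 camera calls.

## Working session

There is one attempt and no reset: what is moved stays moved. The work goes in short steps, Python scripts to look and compute and a shell command to move; the robot and the scene stay as the last step left them, time stands still between calls to the robot, and variables do not carry over. Pictures are saved under pics/ and viewed, at most 10 in all, crops included, and the job is handed in when it is done.

```bash
mkdir -p pics; cat > h.py <<'E'
import numpy as np,cv2
from bench import arm
def save(n,f):
    c=arm.capture(n); cv2.imwrite('pics/'+f,c['image'][:,:,::-1]); np.savez('pics/'+f+'.npz',**c); return c
def ray(c,u,v):
    K=c['camera_matrix'];R=cv2.Rodrigues(np.array(c['rvec'],float))[0];t=np.array(c['tvec'],float).ravel()
    d=R.T@np.linalg.inv(K)@np.array([u,v,1.]);return -R.T@t,d/np.linalg.norm(d)
def plane(c,u,v,z):
    o,d=ray(c,u,v);return o+d*(z-o[2])/d[2]
def tri(a,b):
    (o,d),(p,e)=a,b
    s=np.linalg.lstsq(np.stack([d,-e],1),p-o,rcond=None)[0]
    x=o+s[0]*d;y=p+s[1]*e;return (x+y)/2,np.linalg.norm(x-y)
def proj(c,P):
    return cv2.projectPoints(np.array(P,float).reshape(-1,3),np.array(c['rvec'],float),np.array(c['tvec'],float),c['camera_matrix'],None)[0].reshape(-1,2)
E
python3 - <<'E'
from h import *
for n in('scene','side'):
    c=save(n,n+'0.png'); print(n,ray(c,320,240))
    print(c['camera_matrix'])
print(arm.sense())
E
```

```text
scene (array([-0.45914448, -0.64093796,  1.38869856]), array([ 0.58840046,  0.37175136, -0.71804306]))
[[585.66936712   0.         320.1720133 ]
 [  0.         585.66936712 240.14197091]
 [  0.           0.           1.        ]]
side (array([0.14619467, 1.21645819, 0.83398181]), array([ 0.269469  , -0.83217447, -0.48463605]))
[[511.94247518   0.         320.9785557 ]
 [  0.         511.94247518 232.13840255]
 [  0.           0.           1.        ]]
{'clock': 0.1, 'joint_pos': array([-1.16104068e+00,  4.23782703e-01,  1.63059735e+00, -1.55493944e-05,
        1.08861264e+00, -1.89865232e-02]), 'joint_velocities': array([-6.12725783e-06, -1.66364329e-03, -1.28414505e-03,  2.31137743e-03,
        8.52720400e-04, -2.64004226e-06]), 'tau': array([-7.05552156e-04, -5.45614493e+01, -2.74323928e+01,  6.44448982e-02,
        1.87878491e-02, -2.92098173e-05]), 'tool_pos': array([ 0.25965645, -0.56795754,  0.2219744 ]), 'tcp_rot': array([-3.06834100e+00, -6.68039746e-01,  4.47979106e-04]), 'wrist_force': array([-0.82627235,  0.66895412,  0.52448897]), 'ft_torque': array([-0.02351109,  0.02680415,  0.00064517]), 'grasp_force': 0.0, 'grip_width': 1.0010100808988869}
```

View pics/scene0.png

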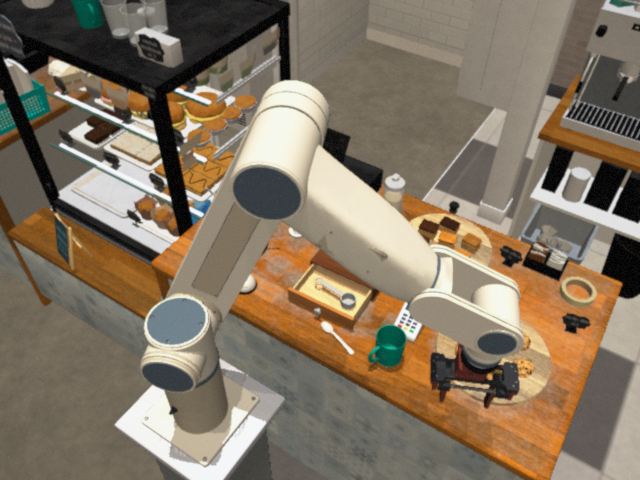

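View pics/side0.png

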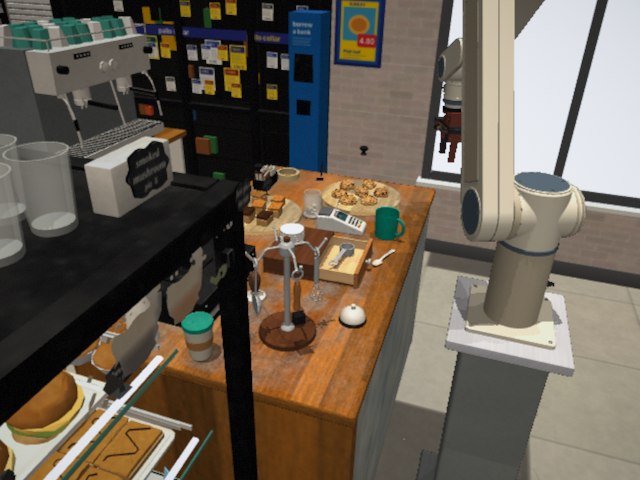

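The scene view shows the drawer at about (332,292), with the scoop eye near (320,286) and the cup near (348,300). The arm hides the stand. The side view shows the stand foot at (288,331), the hub near (288,240), the drawer at (345,260) and the bell at (352,315). I'll enlarge both views.

```bash
python3 - <<'E'
import cv2,numpy as np
a=cv2.imread('pics/side0.png')[215:355,235:405];b=cv2.imread('pics/scene0.png')[235:335,275:395]
cv2.imwrite('pics/c1.png',cv2.resize(a,None,fx=4,fy=4,interpolation=2));cv2.imwrite('pics/c2.png',cv2.resize(b,None,fx=5,fy=5,interpolation=2))
E
```

```text
(no output)
```

View pics/c1.png

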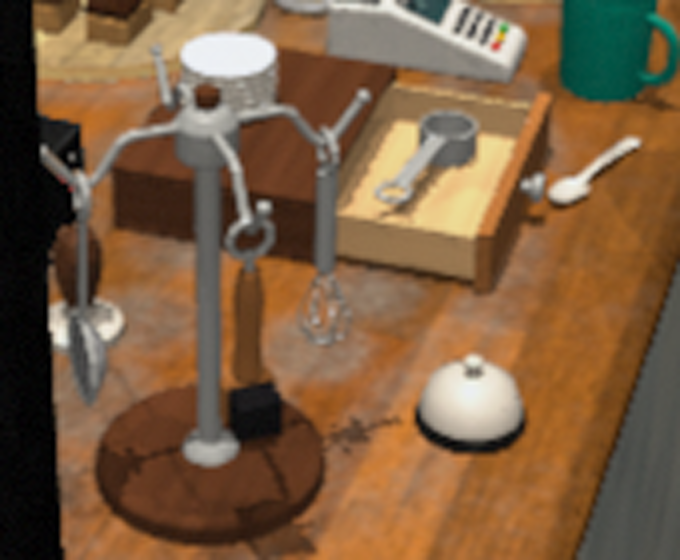

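View pics/c2.png

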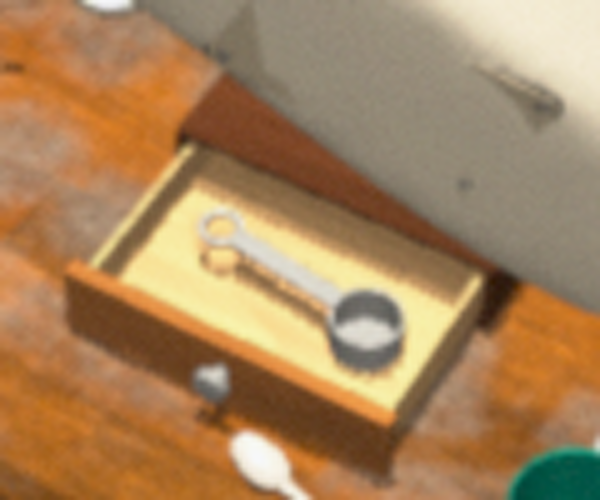

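The crops show the empty hook's tip at side (274,227), behind the pole. The whisk is toward the drawer, the brush is nearest the side camera and the strainer is rearward. The scoop eye is at scene (319,281) and side (333,262). Next I compute positions.

```bash
cat >> h.py <<'E'
def L(f): return dict(np.load('pics/'+f+'.npz'))
E
python3 - <<'E'
from h import *
np.set_printoptions(precision=4,suppress=True)
S=L('side0.png');C=L('scene0.png')
s=lambda u,v:(235+(u+.5)/4-.5,215+(v+.5)/4-.5)
c=lambda u,v:(275+(u+.5)/5-.5,235+(v+.5)/5-.5)
print('eye',plane(C,*c(221,229),.038),plane(S,*s(394,190),.038),tri(ray(C,*c(221,229)),ray(S,*s(394,190))))
print('cup',plane(C,*c(366,313),.040),plane(S,*s(448,128),.040))
print('knob',plane(C,*c(212,383),.030),plane(S,*s(535,186),.030))
print('panel top corners C',plane(C,*c(72,268),.053),plane(C,*c(392,420),.053))
print('panel top corners S',plane(S,*s(480,237),.053),plane(S,*s(545,97),.053))
print('foot edges',plane(S,*s(97,455),.015),plane(S,*s(323,460),.015),'foot bottom',plane(S,*s(212,538),0.),'pole base',plane(S,*s(210,448),.018))
k=plane(S,*s(207,88),.275);print('hub top',k)
for n,p in dict(empty=(157,50),strain=(45,150),brush=(263,207),whisk=(362,97)).items():
    q=plane(S,*s(*p),.251);d=q-k;print(n,q,np.hypot(*d[:2]),np.degrees(np.arctan2(d[1],d[0])))
print('lids',plane(S,*s(228,55),.101),'bell',plane(S,*s(472,360),.05),plane(S,*s(470,432),0.))
E
```

```text
eye [ 0.5035 -0.0307  0.038 ] [ 0.5089 -0.0354  0.038 ] (array([ 0.5056, -0.0309,  0.0393]), np.float64(0.00494671787241326))
cup [ 0.495  -0.1376  0.04  ] [ 0.4959 -0.1359  0.04  ]
knob [ 0.4089 -0.086   0.03  ] [ 0.4142 -0.0911  0.03  ]
panel top corners C [0.4195 0.0193 0.053 ] [ 0.4282 -0.1941  0.053 ]
panel top corners S [0.4264 0.0273 0.053 ] [ 0.4317 -0.1889  0.053 ]
foot edges [0.5992 0.2966 0.015 ] [0.4648 0.2527 0.015 ] foot bottom [0.5095 0.3278 0.    ] pole base [0.534  0.2695 0.018 ]
hub top [0.5336 0.2688 0.275 ]
empty [0.597  0.1938 0.251 ] 0.09811732235983614 -49.77310989737586
strain [0.6078 0.3274 0.251 ] 0.09453353523121433 38.31131893288396
brush [0.4725 0.3409 0.251 ] 0.09455560789072841 130.2408022963202
whisk [0.4608 0.2059 0.251 ] 0.09617225416174659 -139.21155317239
lids [ 0.6589 -0.081   0.101 ] bell [0.3939 0.1658 0.05  ] [ 0.39    0.1753 -0.    ]
```

Measurements agree: stand axis at (0.534, 0.269), empty hook azimuth −50°, scoop eye at (0.505, −0.032, 0.038). I'll shut the gripper and go to a spot between the empty hook and the strainer hook, to push the empty hook clockwise to the front.

```bash
python3 -m jog '[1,0.98,-0.95,-0.8,0,0,0, 1,0.98,-0.95,-0.8,0,0,0, 1,0.98,-0.95,-0.8,0,0,0, 1,0.98,-0.95,-0.8,0,0,0, 1,0.98,-0.95,-0.8,0,0,0, 1,0.98,-0.95,-0.8,0,0,0, 1,0.98,-0.95,-0.8,0,0,0, 1,0.98,-0.95,0,0,0,0]' 20; python3 -m jog '[1,0.98,-0.95,0,0,0,0, 1,0.98,-0.95,0,0,0,0, 1,0.98,-0.95,0,0,0,0, 1,0.98,-0.95,0,0,0,0, 1,0.98,-0.95,0,0,0,0, 1,0.98,-0.95,0,0,0,0, 1,0.98,-0.95,0,0,0,0, 1,0.98,-0.95,0,0,0,0]'
python3 -c "
from h import *
print(arm.sense())"
```

```text
clock: 0.9
tool_pos: [0.3603, -0.3136, 0.3652]
tcp_rot: [3.066, 0.667, 0.004]
wrist_force: [1.2, 0.3, 0.2]
grip_width: 0.308
grasp_force: 0.0
clock: 1.7
tool_pos: [0.4584, -0.0584, 0.3625]
tcp_rot: [-3.07, -0.668, 0.001]
wrist_force: [0.2, -0.5, 0.2]
grip_width: 0.004
grasp_force: 0.0
{'clock': 1.7, 'joint_pos': array([-1.52397702e-01,  2.67450586e-02,  1.81214175e+00, -1.81311527e-05,
        1.30305859e+00,  9.89571041e-01]), 'joint_velocities': array([ 7.30199368e-01,  1.27425827e-01, -1.30883150e-01, -4.65497815e-04,
       -2.51428779e-04,  7.23622121e-01]), 'tau': array([ -4.26646873, -34.55773473, -30.10272861,   0.09775842,
         0.0759026 ,  -0.95802963]), 'tool_pos': array([ 0.45844983, -0.0583786 ,  0.3624776 ]), 'tcp_rot': array([-3.06954493e+00, -6.68435285e-01,  5.27061619e-04]), 'wrist_force': array([ 0.16374806, -0.47765816,  0.1922165 ]), 'ft_torque': array([ 0.0016695 , -0.05400497,  0.01795164]), 'grasp_force': 0.0, 'grip_width': 0.00443291608123417}
```

```bash
python3 -m jog '[1,0.98,-0.95,0,0,0,0, 1,0.98,-0.95,0,0,0,0, 1,0.98,-0.95,0,0,0,0, 1,0.98,-0.95,0,0,0,0, 1,0.98,-0.95,0,0,0,0, 1,0.98,-0.95,0,0,0,0, 1,0.98,-0.95,0,0,0,0, 1,0.98,-0.95,0,0,0,0]'; python3 -m jog '[1,0.98,-0.95,0,0,0,0, 1,0.6,-0.5,0,0,0,0, 1,0,0,0,0,0,0, 1,0,0,0,0,0,0]'
cat >> h.py <<'E'
from scipy.spatial.transform import Rotation as Ro
def jog_to(P):
    "tool-frame shift (in row units) from measured TCP to world P"
    s=arm.sense();return np.round(Ro.from_rotvec(s['tcp_rot']).inv().apply(np.array(P)-s['tool_pos'])/.025,2)
E
python3 - <<'E'
from h import *
np.set_printoptions(precision=4,suppress=True)
print(jog_to([.583,.260,.238]),arm.sense()['joint_pos'])
c=save('side','s1.png'); cv2.imwrite('pics/s1c.png',cv2.resize(c['image'][190:355,225:405,::-1],None,fx=3.5,fy=3.5,interpolation=2))
# arc waypoints in tool axes
R=Ro.from_rotvec(arm.sense()['tcp_rot']).inv()
S=np.array([.5338,.2688,0]);p=lambda a:S+.05*np.array([np.cos(a),np.sin(a),0])
A=np.radians(np.arange(-10,-171,-10))
print(np.round([R.apply(p(b)-p(a))/.025 for a,b in zip(A,A[1:])],2))
E
```

```text
clock: 2.5
tool_pos: [0.5577, 0.1958, 0.3622]
tcp_rot: [3.07, 0.669, -0.001]
wrist_force: [0.2, -0.7, 0.4]
grip_width: 0.004
grasp_force: 0.0
clock: 2.9
tool_pos: [0.578, 0.2437, 0.3619]
tcp_rot: [3.069, 0.669, -0.002]
wrist_force: [-0.1, 0.0, -0.9]
grip_width: 0.003
grasp_force: 0.0
[ 0.46 -0.51  4.96] [ 0.3801  0.3065  1.476  -0.0003  1.3607  1.5216]
[[-0.22  0.27  0.  ]
 [-0.27  0.23  0.  ]
 [-0.3   0.18  0.  ]
 [-0.33  0.12  0.  ]
 [-0.34  0.06  0.  ]
 [-0.35  0.    0.  ]
 [-0.34 -0.06  0.  ]
 [-0.33 -0.12  0.  ]
 [-0.3  -0.17  0.  ]
 [-0.27 -0.22  0.  ]
 [-0.23 -0.27  0.  ]
 [-0.18 -0.3   0.  ]
 [-0.12 -0.33  0.  ]
 [-0.06 -0.34  0.  ]
 [-0.   -0.35 -0.  ]
 [ 0.06 -0.34 -0.  ]]
```

View pics/s1c.png

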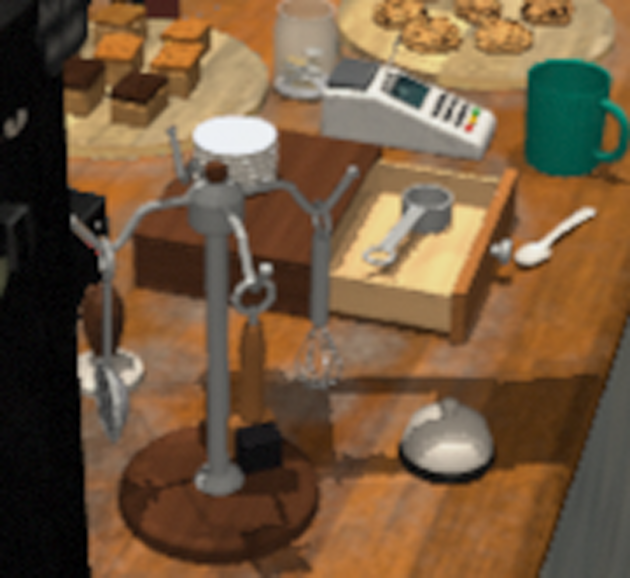

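The empty hook's tip is at crop (172,130), unchanged, but the gripper isn't clearly visible. I'll check where its TCP should appear.

```bash
python3 - <<'E'
from h import *
S=L('s1.png');print(proj(S,[arm.sense()['tool_pos'],[.5338,.2688,.275],[.5338,.2688,.018],[.505,-.032,.038]]))
cv2.imwrite('pics/s1d.png',cv2.resize(S['image'][100:300,180:380,::-1],None,fx=3,fy=3,interpolation=2))
E
```

```text
[[271.93293539 194.30158403]
 [286.2815     236.61781402]
 [287.31342095 326.49099816]
 [334.01967086 262.92962099]]
```

View pics/s1d.png

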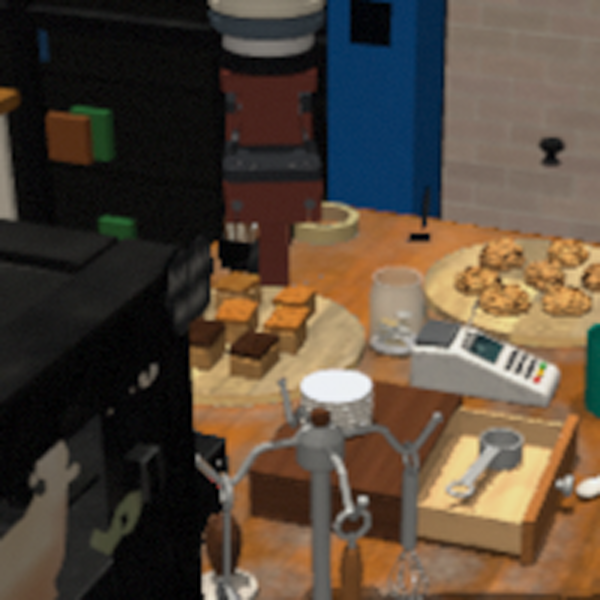

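The gripper tip appears at crop (272,285), which is full-image (271,195) and matches the projection. Now I descend and push along the arc.

```bash
python3 -m jog '[1,0.46,-0.51,0,0,0,0, 1,0,0,1,0,0,0, 1,0,0,1,0,0,0, 1,0,0,1,0,0,0, 1,0,0,1,0,0,0, 1,0,0,0.95,0,0,0, 1,0,0,0,0,0,0]';python3 -m jog '[1,-0.22,0.27,0,0,0,0, 1,-0.27,0.23,0,0,0,0, 1,-0.3,0.18,0,0,0,0, 1,-0.33,0.12,0,0,0,0, 1,-0.34,0.06,0,0,0,0, 1,-0.35,0,0,0,0,0, 1,-0.34,-0.06,0,0,0,0, 1,-0.33,-0.12,0,0,0,0]'
python3 -c "
from h import *
print(jog_to([.5338,.2188,.238]))
c=save('side','s2.png')"
```

```text
clock: 3.65
tool_pos: [0.5819, 0.2595, 0.2357]
tcp_rot: [3.069, 0.667, -0.009]
wrist_force: [-0.4, -0.1, -0.9]
grip_width: 0.007
grasp_force: 0.0
clock: 4.45
tool_pos: [0.5336, 0.2187, 0.239]
tcp_rot: [3.07, 0.668, 0.0]
wrist_force: [1.0, 0.5, 0.4]
grip_width: 0.003
grasp_force: 0.4
[0.01 0.   0.04]
```

```bash
python3 -m jog '[1,-0.3,-0.17,0,0,0,0, 1,-0.27,-0.22,0,0,0,0, 1,-0.23,-0.27,0,0,0,0, 1,-0.18,-0.3,0,0,0,0, 1,-0.12,-0.33,0,0,0,0, 1,0,0,0,0,0,0]'
python3 -c "
from h import *
c=save('side','s3.png');cv2.imwrite('pics/s3c.png',cv2.resize(c['image'][190:350,225:405,::-1],None,fx=3.5,fy=3.5,interpolation=2))"
```

```text
clock: 5.1
tool_pos: [0.4949, 0.2377, 0.2389]
tcp_rot: [-3.069, -0.67, 0.001]
wrist_force: [0.4, 0.1, 0.0]
grip_width: 0.005
grasp_force: 0.0
```

View pics/s3c.png

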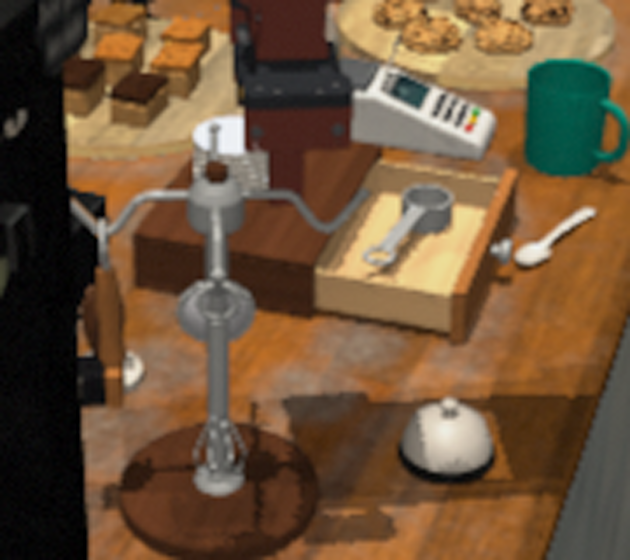

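The empty hook is now at the front right, with its tip at crop (362,193) and nothing hanging on it. I'll compute its azimuth while backing off and rising.

```bash
python3 -m jog '[1,0.1,0.35,0,0,0,0, 1,0.1,0.2,-1,0,0,0, 1,0,0,-1,0,0,0, 1,0,0,-1,0,0,0, 1,0,0,-1,0,0,0]'
python3 - <<'E'
from h import *
S=L('s3.png');q=plane(S,225+(362+.5)/3.5-.5,190+(193+.5)/3.5-.5,.251);k=np.array([.5338,.2688,.25]);d=q-k;print(q,np.hypot(*d[:2]),np.degrees(np.arctan2(d[1],d[0])))
# target pose calc: grip tool, tilt lean 30deg toward eye
e=np.array([.505,-.032,.038]);x=np.array([.0101,.105,0]);x/=np.linalg.norm(x);z=np.array([0,0,1.]);y=np.cross(z,x)
s=arm.sense();R=Ro.from_rotvec(s['tcp_rot'])
for a in(0,30):
    a=np.radians(a);tz=-np.cos(a)*z-np.sin(a)*x
    ty=-y;tx=np.cross(ty,tz);T=Ro.from_matrix(np.stack([tx,ty,tz],1))
    print('ty',ty,'turn(tool,row units)',np.degrees((R.inv()*T).as_rotvec())/8)
    g=e-.060*x;tcp=g+.017*tz;print('grip',g,'tcp',tcp)
print(s['tool_pos'],s['joint_pos'])
print('to hover',jog_to([.5,-.09,.25]))
E
```

```text
clock: 5.65
tool_pos: [0.5067, 0.2257, 0.3398]
tcp_rot: [3.07, 0.667, -0.0]
wrist_force: [0.5, -1.3, -0.2]
grip_width: 0.006
grasp_force: 0.0
[0.44560136 0.2304179  0.251     ] 0.09618828554081157 -156.48238757726858
ty [ 0.99540555 -0.09574853 -0.        ] turn(tool,row units) [-4.81534941e-04  2.40285889e-03 -7.49739257e+00]
grip [ 0.49925509 -0.09172433  0.038     ] tcp [ 0.49925509 -0.09172433  0.021     ]
ty [ 0.99540555 -0.09574853 -0.        ] turn(tool,row units) [-1.96153374 -3.39574463 -7.31866331]
grip [ 0.49925509 -0.09172433  0.038     ] tcp [ 0.49844123 -0.10018528  0.02327757]
[0.50672793 0.22570317 0.33982252] [ 3.97642479e-01  2.02044349e-01  1.66250008e+00 -1.18990532e-04
  1.27735450e+00  1.54040585e+00]
to hover [-5.49 11.38  3.6 ]
```

The empty hook is at azimuth −156.5°, pointing at the robot base. Next I move over the scoop, yaw so the jaws close across the strap, and lean the tool 30° toward the eye.

```bash
python3 -m jog '[1,-0.46,0.95,0,0,0,0, 1,-0.46,0.95,0,0,0,0, 1,-0.46,0.95,0,0,0,0, 1,-0.46,0.95,0,0,0,0, 1,-0.46,0.95,0,0,0,0, 1,-0.46,0.95,0,0,0,0, 1,-0.46,0.95,0,0,0,0, 0.1,-0.46,0.95,0,0,0,0]';python3 -m jog '[0.1,-0.46,0.95,0,0,0,0, 0.1,-0.46,0.95,0,0,0,0, 0.1,-0.46,0.95,0,0,0,0, 0.1,-0.43,0.93,0,0,0,0]'; python3 -m jog '[0.1,0,0,0.4,0,0,-0.94, 0.1,0,0,0.4,0,0,-0.94, 0.1,0,0,0.4,0,0,-0.94, 0.1,0,0,0.4,0,0,-0.94, 0.1,0,0,0.4,0,0,-0.94, 0.1,0,0,0.4,0,0,-0.94, 0.1,0,0,0.4,0,0,-0.94, 0.1,0,0,0.4,0,0,-0.92]'
python3 -m jog '[0.1,0,0,0,0,-0.94,0, 0.1,0,0,0,0,-0.94,0, 0.1,0,0,0,0,-0.94,0, 0.1,0,0,0,0,-0.93,0, 0.1,0,0,0,0,0,0, 0.1,0,0,0,0,0,0]'
cat > tgt.py <<'E'
from h import *
np.set_printoptions(precision=4,suppress=True)
e=np.array([.505,-.032,.038]);x=np.array([.0101,.105,0]);x/=np.linalg.norm(x);z=np.array([0,0,1.]);y=np.cross(z,x)
a=np.radians(30);tz=-np.cos(a)*z-np.sin(a)*x;ty=-y
T=Ro.from_matrix(np.stack([np.cross(ty,tz),ty,tz],1));g=e-.060*x
E
python3 - <<'E'
from tgt import *
s=arm.sense();R=Ro.from_rotvec(s['tcp_rot'])
print('rot err units',np.degrees((R.inv()*T).as_rotvec())/8,s['joint_pos'],s['grip_width']*88)
print('to pregrasp',jog_to(g-.06*tz),'to grasp',jog_to(g+.017*tz))
c=save('wrist','w1.png');print(c['camera_matrix'],c['hand_eye']);cv2.imwrite('pics/w1c.png',c['image'][:,:,::-1])
np.savez('pics/w1pose.npz',p=s['tool_pos'],r=s['tcp_rot'])
E
```

```text
clock: 6.45
tool_pos: [0.5017, 0.0136, 0.339]
tcp_rot: [3.07, 0.667, -0.0]
wrist_force: [0.2, 0.2, 0.1]
grip_width: 0.064
grasp_force: 0.0
clock: 6.85
tool_pos: [0.4996, -0.0913, 0.339]
tcp_rot: [3.07, 0.667, -0.0]
wrist_force: [-1.2, 0.3, -0.3]
grip_width: 0.417
grasp_force: 0.0
clock: 7.65
tool_pos: [0.4998, -0.0902, 0.2585]
tcp_rot: [2.319, 2.119, -0.0]
wrist_force: [-0.7, 0.4, 0.6]
grip_width: 0.451
grasp_force: 0.0
clock: 8.25
tool_pos: [0.4998, -0.089, 0.2584]
tcp_rot: [2.026, 1.846, -0.542]
wrist_force: [-0.1, 0.7, 0.2]
grip_width: 0.454
grasp_force: 0.0
rot err units [-0.0015 -0.0151  0.0196] [ 0.1017  0.2745  1.8679 -0.5581  1.1738  0.4612] 39.981172408644106
to pregrasp [4.3 0.  5.3] to grasp [4.3  0.   8.38]
[[371.6483   0.     316.3437]
 [  0.     371.6483 243.02  ]
 [  0.       0.       1.    ]] [[-0.0001 -0.9686 -0.2487  0.0669]
 [ 1.     -0.     -0.0002  0.0001]
 [ 0.0001 -0.2487  0.9686 -0.1629]
 [ 0.      0.      0.      1.    ]]
```

View pics/w1c.png

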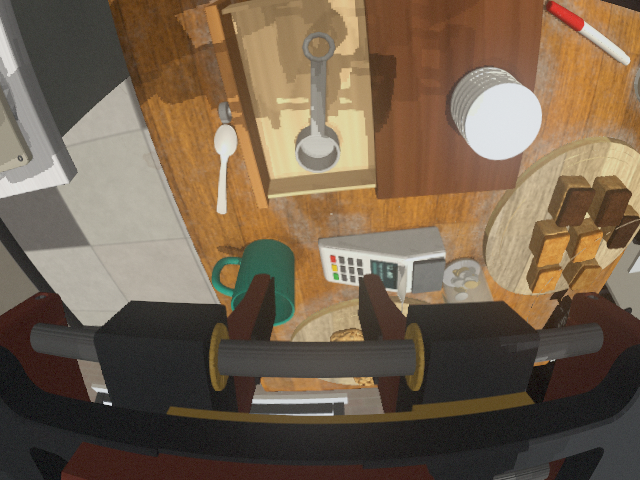

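The wrist view shows the eye at (319,45), the strap at (318,100) and the cup mouth at (318,148). I'll cast these through the fisheye model onto the known heights.

```bash
cat >> h.py <<'E'
def wray(c,pose,u,v):
    K=c['camera_matrix'];H=np.array(c['hand_eye']);a=np.array([u-K[0,2],v-K[1,2]]);r=np.hypot(*a);t=r/K[0,0]
    d=np.array([*(a/r*np.sin(t)),np.cos(t)]);R=Ro.from_rotvec(pose['r'])
    return R.apply(H[:3,3])+pose['p'],R.apply(H[:3,:3]@d)
def wplane(c,pose,u,v,z):
    o,d=wray(c,pose,u,v);return o+d*(z-o[2])/d[2]
E
python3 - <<'E'
from tgt import *
c=L('w1.png');p=np.load('pics/w1pose.npz')
for n,q in dict(eye=(319,45,.038),strapend=(319,68,.038),strapmid=(318,95,.038),cup=(318,148,.04)).items(): print(n,wplane(c,p,*q))
E
```

```text
eye [ 0.5073 -0.0307  0.038 ]
strapend [ 0.5053 -0.0525  0.038 ]
strapmid [ 0.502  -0.0791  0.038 ]
cup [ 0.4968 -0.1354  0.04  ]
```

```bash
python3 -m jog '[0.1,0.5,0.06,0.97,0,0,0, 0.1,0.5,0,0.97,0,0,0, 0.1,0.5,0,0.97,0,0,0, 0.1,0.5,0,0.97,0,0,0, 0.1,0.5,0,0.97,0,0,0, 0.1,0.5,0,0.97,0,0,0, 0.1,0.3,0,0.6,0,0,0, 0.1,0.3,0,0.6,0,0,0]'
python3 -m jog '[0.1,0.3,0,0.6,0,0,0, 0.1,0.2,0,0.4,0,0,0, 0.1,0.2,0,0.36,0,0,0, 0.1,0,0,0,0,0,0]'
python3 -c "
from tgt import *
print(jog_to(g+.017*tz))"
```

```text
clock: 9.1
tool_pos: [0.5004, -0.1007, 0.0615]
tcp_rot: [2.03, 1.84, -0.542]
wrist_force: [-0.0, -0.2, 0.1]
grip_width: 0.446
grasp_force: 0.0
clock: 9.5
tool_pos: [0.4996, -0.1017, 0.0231]
tcp_rot: [2.028, 1.842, -0.544]
wrist_force: [-0.2, 0.1, 0.3]
grip_width: 0.452
grasp_force: 0.0
[ 0.04 -0.05 -0.04]
```

Positioned within 1–2 mm. Closing with 30 N.

```bash
python3 -m jog '[1,0,0,0,0,0,0, 1,0,0,0,0,0,0, 1,0,0,0,0,0,0, 1,0,0,0,0,0,0, 1,0,0,0,0,0,0]' 30
python3 -m jog '[1,-0.25,0,-0.43,0,0,0, 1,-0.5,0,-0.87,0,0,0, 1,-0.5,0,-0.87,0,0,0, 1,-0.5,0,-0.87,0,0,0, 1,-0.5,0,-0.87,0,0,0, 1,-0.5,0,-0.87,0,0,0, 1,-0.5,0,-0.87,0,0,0, 1,0,0,0,0,0,0]'
python3 - <<'E'
from tgt import *
s=arm.sense();print(s['grip_width']*88,s['grasp_force'])
# kinematic fit from joint data seen so far (tool-down poses), r,z
J=np.array([[.42378,1.6306],[.026745,1.81214],[.3065,1.476],[.20204,1.6625]]);P=np.array([[.6245,.2220],[.4622,.3625],[.6273,.3619],[.5547,.3398]])
A=[];b=[]
for (j2,j3),(r,zz) in zip(J,P):
    q=j2+j3
    A+= [[1,0,np.sin(j2),np.sin(q),np.cos(q)],[0,1,np.cos(j2),np.cos(q),-np.sin(q)]];b+=[r,zz]
print(np.linalg.lstsq(np.array(A),b,rcond=None))
print(s['joint_pos'],s['tool_pos'],s['tcp_rot'])
E
```

```text
clock: 10.0
tool_pos: [0.5004, -0.1009, 0.0241]
tcp_rot: [2.025, 1.842, -0.542]
wrist_force: [0.1, 0.7, 2.2]
grip_width: 0.152
grasp_force: 30.0
clock: 10.8
tool_pos: [0.5017, -0.1006, 0.1902]
tcp_rot: [2.025, 1.839, -0.536]
wrist_force: [1.1, -0.4, -0.5]
grip_width: 0.153
grasp_force: 30.0
13.501069398799949 29.9528306722641
(array([0.0001, 0.0034, 0.5616, 0.4848, 0.0767]), array([0.]), np.int32(5), array([3.4553, 2.8247, 0.2079, 0.1443, 0.1338]))
[ 0.0803  0.3717  1.9207 -0.6098  1.0344  0.5442] [ 0.5017 -0.1006  0.1902] [ 2.0255  1.8395 -0.5357]
```

The scoop is gripped: 13.5 mm opening at 30 N. The fit gives a clear kinematic picture, so I'll write a short FK/IK check. It tests whether the hang pose is reachable, including the likely wrist flip through the tool pointing left.

```bash
cat > kin.py <<'E'
from tgt import *
from scipy.optimize import least_squares
Rz=lambda a:Ro.from_euler('z',a);Ry=lambda a:Ro.from_euler('y',a)
D,H=.2855,.2889
lo=np.array([-3,-.9,.09,-1.31,.11,-2.54]);hi=np.array([3,2.11,2.58,4.45,2.69,2.54])
def fk(j):
    q=j[1]+j[2];R=Rz(j[0])*Ry(q)*Rz(j[3])*Ry(j[4])*Rz(j[5]+np.pi/2)
    W=Rz(j[0]).apply([.5616*np.sin(j[1])+.4848*np.sin(q)+.0767*np.cos(q),0,H+.5616*np.cos(j[1])+.4848*np.cos(q)-.0767*np.sin(q)])
    return W+R.apply([0,0,D]),R
def ik(p,R,j0):
    f=lambda j:np.r_[(fk(j)[0]-p)*5,(R.inv()*fk(j)[1]).as_rotvec()]
    s=least_squares(f,np.clip(j0,lo+1e-6,hi-1e-6),bounds=(lo,hi));return s.x,np.abs(s.fun).max()
# scoop in tool: axes from T (lean a)
ST=T.inv()*Ro.from_matrix(np.stack([x,y,z],1))   # scoop rot in tool
A=np.radians(30);EYE_T=np.array([0,0,-.017])+ST.apply([.060,0,0])  # eye in tool coords
POLE=np.array([.5338,.2688])
def hang(az,t,r,zz):
    "tool pose: scoop tilt t(deg, eye leaning in), approach azimuth az(deg), eye at hook radius r, height zz, hook az fixed"
    o=-np.array([np.cos(np.radians(az)),np.sin(np.radians(az)),0]);tt=np.radians(t)
    zs=np.cos(tt)*o+np.sin(tt)*np.array([0,0,1]);xs=-np.sin(tt)*o+np.cos(tt)*np.array([0,0,1])
    R=Ro.from_matrix(np.stack([xs,np.cross(zs,xs),zs],1))*ST.inv()
    h=np.radians(HOOK);e=np.r_[POLE+r*np.array([np.cos(h),np.sin(h)]),zz]
    return e-R.apply(EYE_T),R
HOOK=-156.5
E
python3 - <<'E'
from kin import *
s=arm.sense();j=s['joint_pos'];p,R=fk(j);print('fk check',p-s['tool_pos'],np.degrees((R.inv()*Ro.from_rotvec(s['tcp_rot'])).as_rotvec()))
for az in(23.5,35,50):
  for t in(0,15,30):
    for n,(r,zz) in dict(pre=(.115,.272),seat=(.075,.2185)).items():
      p,R=hang(az,t,r,zz)
      best=min((ik(p,R,np.array([.4,.4,2.4,j4,.8,j6])) for j4 in(.5,1.5,3.) for j6 in(-1.5,0,1.5)),key=lambda q:q[1])
      print(az,t,n,p,best[0],round(best[1],4))
E
```

```text
fk check [ 0.0019  0.0001 -0.0033] [-0. -0.  0.]
23.5 0 pre [0.4418 0.2288 0.2035] [ 0.5444  0.2841  2.5078  3.3221  0.7017 -1.6419] 0.0
23.5 0 seat [0.4785 0.2448 0.15  ] [ 0.526   0.4954  2.44    3.2761  0.8426 -1.6025] 0.0
23.5 15 pre [0.4251 0.2215 0.202 ] [ 0.5313  0.1184  2.4196  3.5926  0.1974 -1.9283] 0.0
23.5 15 seat [0.4618 0.2375 0.1485] [ 0.5161  0.3247  2.373   3.3637  0.3465 -1.705 ] 0.0
23.5 30 pre [0.4086 0.2144 0.2053] [ 0.5158  0.0548  2.3016 -0.1996  0.2691  1.8549] 0.0
23.5 30 seat [0.4453 0.2303 0.1518] [ 0.504   0.2386  2.2669 -0.3897  0.1237  2.0392] 0.0
35 0 pre [0.4404 0.2314 0.2035] [ 0.3601  0.2861  2.5024  2.8051  0.7086 -1.4386] 0.0
35 0 seat [0.4771 0.2473 0.15  ] [ 0.3669  0.4959  2.4339  2.8576  0.8427 -1.5028] 0.0
35 15 pre [0.4255 0.2209 0.202 ] [ 0.3841  0.1215  2.4155  2.3747  0.2311 -0.979 ] 0.0
35 15 seat [0.4621 0.2369 0.1485] [ 0.3874  0.3268  2.3681  2.6818  0.3609 -1.2963] 0.0
35 30 pre [0.4107 0.2106 0.2053] [0.413  0.0573 2.2988 0.3542 0.2873 1.0581] 0.0
35 30 seat [0.4474 0.2266 0.1518] [0.4127 0.2407 2.2635 0.6812 0.157  0.7235] 0.0
50 0 pre [0.4378 0.2342 0.2035] [ 0.1593  0.308   2.446   2.2056  0.7807 -1.2117] 0.0
50 0 seat [0.4745 0.2502 0.15  ] [ 0.1902  0.5029  2.3783  2.3324  0.8551 -1.354 ] 0.0
50 15 pre [0.4261 0.2203 0.202 ] [ 0.2179  0.1536  2.3718  1.6844  0.4483 -0.6233] 0.0
50 15 seat [0.4628 0.2362 0.1485] [ 0.2402  0.3467  2.3231  1.9907  0.4755 -0.9435] 0.0
50 30 pre [0.4145 0.2065 0.2053] [0.2923 0.0838 2.2687 0.7083 0.4351 0.3939] 0.0
50 30 seat [0.4512 0.2224 0.1518] [0.3048 0.2606 2.2315 0.9605 0.3344 0.1325] 0.0
```

FK orientation agrees exactly and position to 3 mm. The hang pose is reachable by pitching so the tool points left and then yawing (j4 toward +2.5). I'll print the rows for that path.

```bash
cat > plan.py <<'E'
from kin import *
def rows(p0,R0,p1,R1,n,j,jaw=1):
    w=(R0.inv()*R1).as_rotvec()/n;out=[]
    for k in range(n):
        R=R0*Ro.from_rotvec(w*k);d=R.inv().apply((p1-p0)/n)/.025;out.append(np.r_[jaw,d,np.degrees(w)/8])
        jn,e=ik(p0+(p1-p0)*(k+1)/n,R0*Ro.from_rotvec(w*(k+1)),j)
        if e>1e-3 or np.abs(jn-j).max()>.2: print('warn',k,e,np.round(jn-j,2))
        j=jn
    print(np.array2string(np.round(np.array(out),2),separator=','),'end j',j);return j
E
python3 - <<'E'
from plan import *
s=arm.sense();p=s['tool_pos'];R=Ro.from_rotvec(s['tcp_rot'])
pm,Rm=hang(84.5,15,0,0);pm=np.array([.44,-.02,.30])
j=rows(p,R,pm,Rm,10,s['joint_pos'])
p2,R2=hang(40,15,.15,.290)
j=rows(pm,Rm,p2,R2,10,j);print(p2)
E
```

```text
[[ 1.  , 0.04,-0.27,-0.53, 0.  , 0.94, 0.  ],
 [ 1.  , 0.11,-0.27,-0.52, 0.  , 0.94, 0.  ],
 [ 1.  , 0.17,-0.27,-0.5 , 0.  , 0.94, 0.  ],
 [ 1.  , 0.24,-0.27,-0.48, 0.  , 0.94, 0.  ],
 [ 1.  , 0.3 ,-0.27,-0.44, 0.  , 0.94, 0.  ],
 [ 1.  , 0.35,-0.28,-0.4 , 0.  , 0.94, 0.  ],
 [ 1.  , 0.4 ,-0.28,-0.35, 0.  , 0.94, 0.  ],
 [ 1.  , 0.44,-0.28,-0.29, 0.  , 0.94, 0.  ],
 [ 1.  , 0.48,-0.28,-0.23, 0.  , 0.94, 0.  ],
 [ 1.  , 0.5 ,-0.28,-0.17, 0.  , 0.94, 0.  ]] end j [-0.4836  0.2108  1.9576  0.7277  1.393  -0.6799]
warn 9 2.60316768141422e-12 [ 0.15  0.01  0.02  0.31 -0.14 -0.15]
[[ 1.  , 0.4 ,-0.27, 0.85,-0.39,-0.  , 0.39],
 [ 1.  , 0.38,-0.34, 0.84,-0.39,-0.  , 0.39],
 [ 1.  , 0.36,-0.41, 0.81,-0.39,-0.  , 0.39],
 [ 1.  , 0.34,-0.47, 0.79,-0.39,-0.  , 0.39],
 [ 1.  , 0.31,-0.53, 0.76,-0.39,-0.  , 0.39],
 [ 1.  , 0.28,-0.59, 0.73,-0.39,-0.  , 0.39],
 [ 1.  , 0.25,-0.64, 0.7 ,-0.39,-0.  , 0.39],
 [ 1.  , 0.21,-0.69, 0.66,-0.39,-0.  , 0.39],
 [ 1.  , 0.17,-0.74, 0.62,-0.39,-0.  , 0.39],
 [ 1.  , 0.13,-0.78, 0.58,-0.39,-0.  , 0.39]] end j [ 0.3117  0.0206  2.4545  1.8544  0.2813 -0.5747]
[0.3936 0.2067 0.22  ]
```

```bash
python3 -m jog '[1,0.04,-0.27,-0.53,0,0.94,0, 1,0.11,-0.27,-0.52,0,0.94,0, 1,0.17,-0.27,-0.5,0,0.94,0, 1,0.24,-0.27,-0.48,0,0.94,0, 1,0.3,-0.27,-0.44,0,0.94,0, 1,0.35,-0.28,-0.4,0,0.94,0, 1,0.4,-0.28,-0.35,0,0.94,0, 1,0.44,-0.28,-0.29,0,0.94,0]'; python3 -m jog '[1,0.48,-0.28,-0.23,0,0.94,0, 1,0.5,-0.28,-0.17,0,0.94,0, 1,0,0,0,0,0.3,0, 1,0,0,0,0,0,0]'
python3 - <<'E'
from plan import *
s=arm.sense();p=s['tool_pos'];R=Ro.from_rotvec(s['tcp_rot']);print(p,s['joint_pos'],s['grip_width']*88)
p2,R2=hang(50,12,.15,.290)
j=rows(p,R,p2,R2,12,s['joint_pos']);print(p2)
E
```

```text
clock: 11.6
tool_pos: [0.4509, -0.0363, 0.2754]
tcp_rot: [-2.022, -1.838, -0.552]
wrist_force: [-0.0, 0.6, -1.6]
grip_width: 0.153
grasp_force: 30.0
clock: 12.0
tool_pos: [0.4382, -0.0211, 0.2952]
tcp_rot: [-1.825, -1.654, -0.801]
wrist_force: [0.5, 0.0, -1.2]
grip_width: 0.15
grasp_force: 30.0
[ 0.4382 -0.0211  0.2952] [-0.5624  0.2579  1.9559  0.7273  1.4327 -0.7614] 13.223576721647028
[[ 1.  , 0.32,-0.21, 0.72,-0.27, 0.  , 0.24],
 [ 1.  , 0.31,-0.25, 0.72,-0.27, 0.  , 0.24],
 [ 1.  , 0.3 ,-0.29, 0.71,-0.27, 0.  , 0.24],
 [ 1.  , 0.29,-0.32, 0.69,-0.27, 0.  , 0.24],
 [ 1.  , 0.28,-0.36, 0.68,-0.27, 0.  , 0.24],
 [ 1.  , 0.27,-0.39, 0.67,-0.27, 0.  , 0.24],
 [ 1.  , 0.25,-0.43, 0.65,-0.27, 0.  , 0.24],
 [ 1.  , 0.24,-0.46, 0.64,-0.27, 0.  , 0.24],
 [ 1.  , 0.22,-0.49, 0.62,-0.27, 0.  , 0.24],
 [ 1.  , 0.2 ,-0.52, 0.6 ,-0.27, 0.  , 0.24],
 [ 1.  , 0.19,-0.55, 0.58,-0.27, 0.  , 0.24],
 [ 1.  , 0.17,-0.57, 0.56,-0.27, 0.  , 0.24]] end j [ 0.1773  0.0756  2.4405  1.7184  0.5022 -0.6772]
[0.3963 0.2091 0.2199]
```

```bash
python3 -m jog '[1,0.32,-0.21,0.72,-0.27,0,0.24, 1,0.31,-0.25,0.72,-0.27,0,0.24, 1,0.3,-0.29,0.71,-0.27,0,0.24, 1,0.29,-0.32,0.69,-0.27,0,0.24, 1,0.28,-0.36,0.68,-0.27,0,0.24, 1,0.27,-0.39,0.67,-0.27,0,0.24]'; python3 -m jog '[1,0.25,-0.43,0.65,-0.27,0,0.24, 1,0.24,-0.46,0.64,-0.27,0,0.24, 1,0.22,-0.49,0.62,-0.27,0,0.24, 1,0.2,-0.52,0.6,-0.27,0,0.24, 1,0.19,-0.55,0.58,-0.27,0,0.24, 1,0.17,-0.57,0.56,-0.27,0,0.24, 1,0,0,0,0,0,0, 1,0,0,0,0,0,0]'
python3 - <<'E'
from plan import *
s=arm.sense();p=s['tool_pos'];R=Ro.from_rotvec(s['tcp_rot']);print(p,s['joint_pos'],s['grip_width']*88)
p2,R2=hang(50,12,.15,.290);print('rot err',np.degrees((R.inv()*R2).as_rotvec())/8,'shift',jog_to(p2))
eye=p+R.apply(EYE_T);h=np.radians(HOOK);u=np.array([np.cos(h),np.sin(h)])
tip=np.r_[POLE+.097*u,.251];seat=np.r_[POLE+.075*u,.225]
c=save('side','s4.png');d=save('scene','c4.png')
def pix(c,x0,y0,P): return (proj(c,P)-[x0,y0])*5
print('eye',eye);print('side crop pix eye,tip,seat',pix(c,290,195,[eye,tip,seat]).round());print('scene',proj(d,[eye,tip]))
a=cv2.resize(c['image'][195:305,260:400,::-1],None,fx=5,fy=5,interpolation=2)
cv2.imwrite('pics/s4c.png',a)
E
```

```text
clock: 12.6
tool_pos: [0.4175, 0.0954, 0.2583]
tcp_rot: [-2.107, -1.402, -0.931]
wrist_force: [-0.2, -0.4, -0.9]
grip_width: 0.156
grasp_force: 30.0
clock: 13.4
tool_pos: [0.3962, 0.2105, 0.2204]
tcp_rot: [-2.354, -1.107, -1.046]
wrist_force: [-0.4, -1.6, -0.7]
grip_width: 0.154
grasp_force: 30.0
[0.3962 0.2105 0.2204] [ 0.0959  0.0761  2.4704  1.6896  0.5462 -0.7303] 13.575349456820144
rot err [0.0258 0.0386 0.0593] shift [-0.04  0.04 -0.02]
eye [0.3959 0.2111 0.2905]
side crop pix eye,tip,seat [[310. 173.]
 [192. 249.]
 [144. 299.]]
scene [[224.474  208.8589]
 [231.7157 206.7736]]
```

View pics/s4c.png

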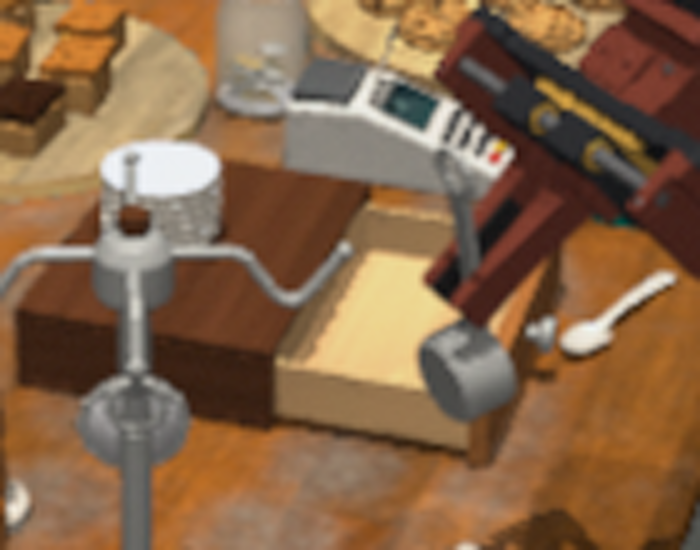

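The side crop (origin 260,195, ×5) shows the eye at (453,172) against (460,173) predicted, so it sits about 4 mm further in. The hook tip at (345,247) and seat at (290,302) match. I'll plan the insertion with that 4 mm correction.

```bash
python3 - <<'E'
from plan import *
s=arm.sense();p=s['tool_pos'];R=Ro.from_rotvec(s['tcp_rot']);j=s['joint_pos']
for (t,r,zz,n) in((12,.116,.268,4),(12,.099,.246,4),(12,.079,.2205,5)):
    p2,R2=hang(50,t,r,zz);j=rows(p,R,p2,R2,n,j);p,R=p2,R2;print('end',p2)
E
```

```text
[[1.  ,0.03,0.14,0.37,0.01,0.01,0.01],
 [1.  ,0.03,0.14,0.37,0.01,0.01,0.01],
 [1.  ,0.03,0.14,0.37,0.01,0.01,0.01],
 [1.  ,0.03,0.14,0.37,0.01,0.01,0.01]] end j [ 0.2037  0.1882  2.3941  1.8638  0.5023 -0.8181]
end [0.4275 0.2227 0.1979]
[[ 1.  ,-0.06, 0.08, 0.26, 0.  , 0.  , 0.  ],
 [ 1.  ,-0.06, 0.08, 0.26, 0.  , 0.  , 0.  ],
 [ 1.  ,-0.06, 0.08, 0.26, 0.  , 0.  , 0.  ],
 [ 1.  ,-0.06, 0.08, 0.26, 0.  , 0.  , 0.  ]] end j [ 0.2148  0.2718  2.374   1.9834  0.519  -0.9441]
end [0.4431 0.2294 0.1759]
[[ 1.  ,-0.06, 0.07, 0.24, 0.  , 0.  , 0.  ],
 [ 1.  ,-0.06, 0.07, 0.24, 0.  , 0.  , 0.  ],
 [ 1.  ,-0.06, 0.07, 0.24, 0.  , 0.  , 0.  ],
 [ 1.  ,-0.06, 0.07, 0.24, 0.  , 0.  , 0.  ],
 [ 1.  ,-0.06, 0.07, 0.24, 0.  , 0.  , 0.  ]] end j [ 0.2264  0.3639  2.3449  2.0936  0.5428 -1.0598]
end [0.4615 0.2374 0.1504]
```

```bash
python3 -m jog '[1,0.03,0.14,0.37,0.01,0.01,0.01, 1,0.03,0.14,0.37,0.01,0.01,0.01, 1,0.03,0.14,0.37,0.01,0.01,0.01, 1,0.03,0.14,0.37,0.01,0.01,0.01, 1,0,0,0,0,0,0]';python3 -m jog '[1,-0.06,0.08,0.26,0,0,0, 1,-0.06,0.08,0.26,0,0,0, 1,-0.06,0.08,0.26,0,0,0, 1,-0.06,0.08,0.26,0,0,0, 1,0,0,0,0,0,0]'
python3 - <<'E'
from plan import *
s=arm.sense();print(s['wrist_force'],s['ft_torque'],s['grip_width']*88)
p=s['tool_pos'];R=Ro.from_rotvec(s['tcp_rot']);p2,R2=hang(50,12,.099,.246);print('rot err',np.degrees((R.inv()*R2).as_rotvec())/8,'shift',jog_to(p2))
c=save('side','s5.png')
a=cv2.resize(c['image'][215:275,280:360,::-1],None,fx=5,fy=5,interpolation=2)
# automatic ring check: coarse edge/gray dump of eye relative to tip
h=np.radians(HOOK);u=np.array([np.cos(h),np.sin(h)])
print('pred eye,tip,seat',proj(c,[p+R.apply(EYE_T),np.r_[POLE+.097*u,.251],np.r_[POLE+.075*u,.225]]))
E
```

```text
clock: 14.0
tool_pos: [0.4284, 0.2219, 0.1977]
tcp_rot: [-2.352, -1.092, -1.048]
wrist_force: [-0.3, 0.6, -1.0]
grip_width: 0.152
grasp_force: 30.0
clock: 14.5
tool_pos: [0.4432, 0.2293, 0.1757]
tcp_rot: [-2.351, -1.093, -1.047]
wrist_force: [-0.1, 0.7, -0.6]
grip_width: 0.152
grasp_force: 30.0
[-0.0616  0.6974 -0.5861] [-0.3353  0.2307 -0.0061] 13.39967473566069
rot err [ 0.008  -0.0064 -0.013 ] shift [ 0.01 -0.01 -0.01]
pred eye,tip,seat [[329.2029 246.6958]
 [328.422  244.7836]
 [318.7181 254.7108]]
```

No contact force so far. Next I slide to the seat, then press down a little to confirm by force that the ring rests on the hook.

```bash
python3 -m jog '[1,-0.06,0.07,0.24,0,0,0, 1,-0.06,0.07,0.24,0,0,0, 1,-0.06,0.07,0.24,0,0,0, 1,-0.06,0.07,0.24,0,0,0, 1,-0.06,0.07,0.24,0,0,0, 1,0,0,0,0,0,0]'
python3 - <<'E'
from plan import *
s=arm.sense();print(s['wrist_force'],s['ft_torque'])
p=s['tool_pos'];R=Ro.from_rotvec(s['tcp_rot']);p2,R2=hang(50,12,.079,.2205);print('rot err',np.degrees((R.inv()*R2).as_rotvec())/8,'shift',jog_to(p2))
print('1 mm down in tool units',R.inv().apply([0,0,-.001])/.025)
u=np.array([np.cos(np.radians(HOOK)),np.sin(np.radians(HOOK)),0]);print('1mm out',R.inv().apply(.001*u)/.025)
E
```

```text
clock: 15.15
tool_pos: [0.4622, 0.2378, 0.1515]
tcp_rot: [-2.348, -1.093, -1.052]
wrist_force: [3.2, 2.3, 3.1]
grip_width: 0.153
grasp_force: 33.2
[3.2434 2.3393 3.1446] [ 0.1697 -0.1671 -0.1391]
rot err [ 0.012  -0.0327 -0.0024] shift [-0.05 -0.01  0.  ]
1 mm down in tool units [-0.0298 -0.      0.0266]
1mm out [-0.0238 -0.0178 -0.0267]
```

The contact force of +3.3, +1.7, +3.7 N (inward and up) is what a ring resting on the rising wire would give, so it's threaded. I ease inward and then down, to the bottom of the bend.

```bash
python3 -m jog '[1,0.05,0.035,0.055,0,0,0, 1,0.03,0.02,0.03,0,0,0, 1,0,0,0,0,0,0]'; python3 -m jog '[1,-0.03,0,0.027,0,0,0, 1,-0.03,0,0.027,0,0,0, 1,0,0,0,0,0,0]'
```

```text
clock: 15.45
tool_pos: [0.4633, 0.2385, 0.1505]
tcp_rot: [-2.35, -1.094, -1.048]
wrist_force: [1.6, 1.4, 3.6]
grip_width: 0.152
grasp_force: 33.3
clock: 15.75
tool_pos: [0.4638, 0.2387, 0.1489]
tcp_rot: [-2.349, -1.093, -1.049]
wrist_force: [1.8, 2.3, 5.0]
grip_width: 0.155
grasp_force: 33.3
```

The force is now mostly upward, as in the bend. I'll check that the retract is reachable.

```bash
python3 - <<'E'
from plan import *
s=arm.sense();p=s['tool_pos'];R=Ro.from_rotvec(s['tcp_rot']);tz=R.apply([0,0,1]);print(tz)
j=s['joint_pos']
for d in(.02,.04,.06,.08,.1,.13):
    j,e=ik(p-d*tz,R,j);print(d,j,e)
q=p-.08*tz;j,e=ik(q,R,s['joint_pos'])
for k in range(1,7):
    j,e=ik(q+[0,-.04*k,.02*k],R,j);print(k,j,e)
print('world (-y,+z/2) 1 row unit in tool',R.inv().apply([0,-.04,.02])/.025)
E
```

```text
[ 0.4796  0.5698 -0.6673]
0.02 [ 0.2008  0.323   2.3606  2.0293  0.5421 -1.0093] 1.0576262088335397e-11
0.04 [ 0.1712  0.2727  2.3777  1.9436  0.5412 -0.94  ] 1.5848420908959326e-09
0.06 [ 0.1393  0.221   2.3927  1.8496  0.5441 -0.8628] 7.216449660063518e-16
0.08 [ 0.105   0.1678  2.4054  1.7491  0.5524 -0.7793] 8.326672684688674e-16
0.1 [ 0.0681  0.1136  2.4156  1.6445  0.5673 -0.6922] 8.326672684688674e-16
0.13 [ 0.0073  0.0311  2.426   1.4877  0.6044 -0.5623] 4.2504888497774123e-13
1 [-0.0332  0.1077  2.3931  1.5198  0.6263 -0.6407] 3.070393939097471e-11
2 [-0.1702  0.0596  2.3685  1.3381  0.7216 -0.545 ] 6.5022986994733856e-12
3 [-0.3011  0.0254  2.3326  1.2007  0.8275 -0.4873] 3.154421168716226e-11
4 [-0.4221  0.0051  2.2869  1.098   0.9349 -0.4562] 1.3452294833626866e-11
5 [-0.5314 -0.0025  2.233   1.0201  1.0384 -0.4414] 1.8388068845354155e-12
6 [-0.6282  0.0008  2.1719  0.9601  1.1355 -0.4354] 1.2628786905111156e-13
world (-y,+z/2) 1 row unit in tool [-0.221   1.0303 -1.4455]
```

```bash
python3 -m jog '[1,0.025,0,-0.022,0,0,0, 0.75,0,0,0,0,0,0, 0.4,0,0,0,0,0,0, 0.1,0,0,0,0,0,0, 0.1,0,0,0,0,0,0, 0.1,0,0,0,0,0,0, 0.1,0,0,0,0,0,0]' ; python3 -m jog '[0.1,0,0,-0.3,0,0,0, 0.1,0,0,-0.6,0,0,0, 0.1,0,0,-0.8,0,0,0, 0.1,0,0,-0.8,0,0,0, 0.1,0,0,-0.8,0,0,0, 0.1,0,0,-0.8,0,0,0, 0.1,0,0,-0.8,0,0,0, 0.1,0,0,0,0,0,0]'
python3 - <<'E'
from h import *
c=save('side','s6.png')
cv2.imwrite('pics/s6c.png',cv2.resize(c['image'][205:325,260:400,::-1],None,fx=5,fy=5,interpolation=2))
E
```

```text
clock: 16.45
tool_pos: [0.4631, 0.2384, 0.1491]
tcp_rot: [-2.351, -1.094, -1.047]
wrist_force: [-0.7, 0.5, -0.3]
grip_width: 0.449
grasp_force: 0.0
clock: 17.25
tool_pos: [0.4043, 0.1677, 0.2324]
tcp_rot: [-2.351, -1.094, -1.052]
wrist_force: [0.9, -0.1, 0.6]
grip_width: 0.45
grasp_force: 0.0
```

View pics/s6c.png

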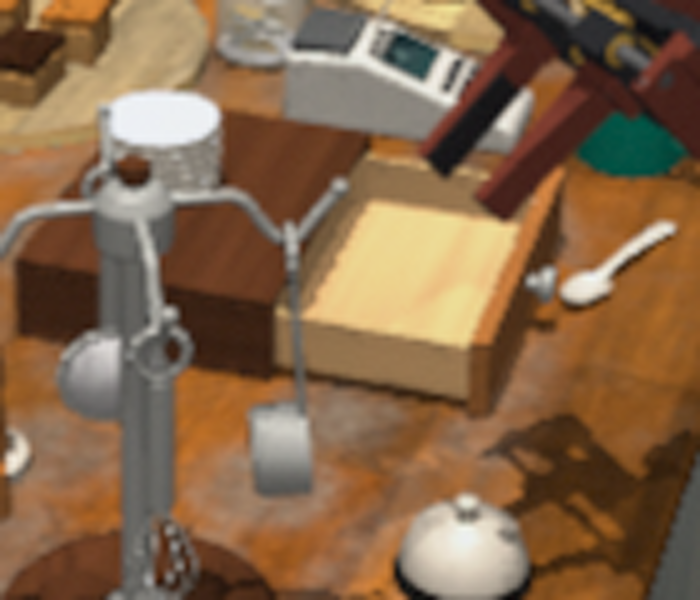

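The scoop hangs by its eye in the bend: seat at about (290,240) with the cup straight below at (280,450). The tip at (340,185) is still at the front and the fingers are clear. Next is the drawer, so I plan a tool-down pose in front of the knob and measure the teaspoon and mug for clearance.

```bash
python3 - <<'E'
from plan import *
S=L('s6.png');f=lambda u,v:(260+(u+.5)/5-.5,205+(v+.5)/5-.5)
q=plane(S,*f(340,185),.251)[:2]-POLE;print('tip az',np.hypot(*q),np.degrees(np.arctan2(q[1],q[0])))
C=L('scene0.png');print('spoon bowl',plane(C,275+262/5,235+460/5,.005),'mug rim ctr',plane(C,391,333,.093),'knob',plane(S,*f(541,281),.03))
s=arm.sense();p=s['tool_pos'];R=Ro.from_rotvec(s['tcp_rot']);j=s['joint_pos']
best=None
for a in(92,-88):
    a=np.radians(a);ty=np.array([np.cos(a),np.sin(a),0]);tz=np.array([0,0,-1.]);R2=Ro.from_matrix(np.stack([np.cross(ty,tz),ty,tz],1))
    w=(R.inv()*R2).magnitude();print(np.degrees(a),np.degrees(w))
    if best is None or w<best[0]: best=(w,R2)
R2=best[1];p2=np.array([.372,-.088,.20])
j=rows(p,R,p2,R2,14,j)
p3=np.array([.372,-.088,.03]);j=rows(p2,R2,p3,R2,7,j)
E
```

```text
tip az 0.09776074866242535 -147.60117993133122
spoon bowl [ 0.3939 -0.1317  0.005 ] mug rim ctr [ 0.4167 -0.3167  0.093 ] knob [ 0.4163 -0.0923  0.03  ]
92.0 136.51447362783765
-88.0 66.86342123547047
warn 0 1.0829744323537227e-09 [ 0.08 -0.03 -0.04 -0.11 -0.09  0.24]
[[ 1.  ,-0.48, 0.4 ,-0.4 ,-0.18,-0.4 , 0.4 ],
 [ 1.  ,-0.48, 0.44,-0.36,-0.18,-0.4 , 0.4 ],
 [ 1.  ,-0.47, 0.47,-0.32,-0.18,-0.4 , 0.4 ],
 [ 1.  ,-0.46, 0.51,-0.29,-0.18,-0.4 , 0.4 ],
 [ 1.  ,-0.45, 0.54,-0.25,-0.18,-0.4 , 0.4 ],
 [ 1.  ,-0.43, 0.57,-0.21,-0.18,-0.4 , 0.4 ],
 [ 1.  ,-0.41, 0.6 ,-0.17,-0.18,-0.4 , 0.4 ],
 [ 1.  ,-0.38, 0.62,-0.13,-0.18,-0.4 , 0.4 ],
 [ 1.  ,-0.35, 0.65,-0.1 ,-0.18,-0.4 , 0.4 ],
 [ 1.  ,-0.32, 0.67,-0.06,-0.18,-0.4 , 0.4 ],
 [ 1.  ,-0.29, 0.69,-0.03,-0.18,-0.4 , 0.4 ],
 [ 1.  ,-0.25, 0.7 , 0.01,-0.18,-0.4 , 0.4 ],
 [ 1.  ,-0.21, 0.71, 0.04,-0.18,-0.4 , 0.4 ],
 [ 1.  ,-0.16, 0.72, 0.07,-0.18,-0.4 , 0.4 ]] end j [-0.2323  0.0918  2.1534 -0.      0.8964  1.3036]
[[1.  ,0.  ,0.  ,0.97,0.  ,0.  ,0.  ],
 [1.  ,0.  ,0.  ,0.97,0.  ,0.  ,0.  ],
 [1.  ,0.  ,0.  ,0.97,0.  ,0.  ,0.  ],
 [1.  ,0.  ,0.  ,0.97,0.  ,0.  ,0.  ],
 [1.  ,0.  ,0.  ,0.97,0.  ,0.  ,0.  ],
 [1.  ,0.  ,0.  ,0.97,0.  ,0.  ,0.  ],
 [1.  ,0.  ,0.  ,0.97,0.  ,0.  ,0.  ]] end j [-0.2323  0.4706  2.251   0.      0.4199  1.3036]
```

The hook tip azimuth is −148°, which counts as front for any stand yaw consistent with the carousel's starting range. Moving to the knob.

```bash
python3 -m jog '[1,-0.48,0.4,-0.4,-0.18,-0.4,0.4, 1,-0.48,0.44,-0.36,-0.18,-0.4,0.4, 1,-0.47,0.47,-0.32,-0.18,-0.4,0.4, 1,-0.46,0.51,-0.29,-0.18,-0.4,0.4, 1,-0.45,0.54,-0.25,-0.18,-0.4,0.4, 1,-0.43,0.57,-0.21,-0.18,-0.4,0.4, 1,-0.41,0.6,-0.17,-0.18,-0.4,0.4]';python3 -m jog '[1,-0.38,0.62,-0.13,-0.18,-0.4,0.4, 1,-0.35,0.65,-0.1,-0.18,-0.4,0.4, 1,-0.32,0.67,-0.06,-0.18,-0.4,0.4, 1,-0.29,0.69,-0.03,-0.18,-0.4,0.4, 1,-0.25,0.7,0.01,-0.18,-0.4,0.4, 1,-0.21,0.71,0.04,-0.18,-0.4,0.4, 1,-0.16,0.72,0.07,-0.18,-0.4,0.4, 1,0,0,0,0,0,0]'
python3 - <<'E'
from plan import *
s=arm.sense();R=Ro.from_rotvec(s['tcp_rot']);a=np.radians(-88);ty=np.array([np.cos(a),np.sin(a),0]);tz=np.array([0,0,-1.]);R2=Ro.from_matrix(np.stack([np.cross(ty,tz),ty,tz],1))
print(np.degrees((R.inv()*R2).as_rotvec())/8,jog_to([.372,-.088,.03]),s['joint_pos'])
print('+x in tool',R2.inv().apply([1,.033,0]))
E
```

```text
clock: 18.0
tool_pos: [0.3887, 0.0405, 0.2147]
tcp_rot: [-2.838, -0.625, -0.574]
wrist_force: [0.3, 0.3, -0.1]
grip_width: 0.004
grasp_force: 0.0
clock: 18.8
tool_pos: [0.374, -0.0874, 0.1981]
tcp_rot: [-3.139, -0.059, -0.008]
wrist_force: [0.1, 0.8, 0.5]
grip_width: 0.004
grasp_force: 0.0
[-0.0115 -0.0386  0.0191] [-0.12  0.03  6.72] [-0.263   0.0962  2.1545  0.004   0.8862  1.2677]
+x in tool [1.0005 0.0019 0.    ]
```

```bash
python3 -m jog '[1,-0.1,0,0.9,0,0,0, 1,0,0,0.97,0,0,0, 1,0,0,0.97,0,0,0, 1,0,0,0.97,0,0,0, 1,0,0,0.97,0,0,0, 1,0,0,0.97,0,0,0, 1,0,0,0.97,0,0,0, 1,0,0,0,0,0,0]';python3 -m jog '[1,0.4,0,0,0,0,0, 1,0.4,0,0,0,0,0, 1,0.5,0,0,0,0,0, 1,0.5,0,0,0,0,0, 1,0.5,0,0,0,0,0, 1,0.5,0,0,0,0,0]';python3 -m jog '[1,0.5,0,0,0,0,0, 1,0.5,0,0,0,0,0, 1,0.5,0,0,0,0,0, 1,0.5,0,0,0,0,0, 1,0.4,0,0,0,0,0]'
```

```text
clock: 19.6
tool_pos: [0.3694, -0.0861, 0.0288]
tcp_rot: [-3.138, -0.061, -0.003]
wrist_force: [-0.5, -0.4, 0.1]
grip_width: 0.004
grasp_force: 0.0
clock: 20.2
tool_pos: [0.443, -0.0849, 0.0319]
tcp_rot: [-3.141, -0.059, -0.012]
wrist_force: [-1.7, 0.4, 1.6]
grip_width: 0.005
grasp_force: 0.8
clock: 20.7
tool_pos: [0.5025, -0.0827, 0.0318]
tcp_rot: [-3.141, -0.058, -0.011]
wrist_force: [-1.6, -2.0, 0.2]
grip_width: 0.006
grasp_force: 0.7
```

```bash
python3 -m jog '[1,0.2,0,0,0,0,0, 1,0.2,0,0,0,0,0, 1,0,0,0,0,0,0]';python3 -m jog '[1,0.12,0,0,0,0,0, 1,0.12,0,0,0,0,0, 1,0,0,0,0,0,0]'
```

```text
clock: 21.0
tool_pos: [0.5103, -0.0822, 0.0316]
tcp_rot: [-3.14, -0.059, -0.006]
wrist_force: [-3.2, -0.8, 2.3]
grip_width: 0.004
grasp_force: 1.8
clock: 21.3
tool_pos: [0.5104, -0.0817, 0.0311]
tcp_rot: [-3.139, -0.059, 0.011]
wrist_force: [-18.8, -4.1, 15.5]
grip_width: 0.003
grasp_force: 9.6
```

The drawer hit its stop: 19 N, with the tool no longer advancing after about 110 mm of travel. I back off, rise clear, and check by image comparison that the drawer is shut and the scoop still hangs.

```bash
python3 -m jog '[1,-0.5,0,0,0,0,0, 1,-0.8,0,0,0,0,0, 1,-0.8,0,0,0,0,0, 1,-0.2,0,-0.9,0,0,0, 1,0,0,-1,0,0,0, 1,0,0,-1,0,0,0, 1,0,0,-1,0,0,0, 1,0,0,-1,0,0,0]';python3 -m jog '[1,0,0,-1,0,0,0, 1,0,0,-1,0,0,0, 1,0,0,0,0,0,0, 1,0,0,0,0,0,0]'
python3 - <<'E'
from h import *
c=save('side','s7.png');b=L('s6.png')['image'].astype(int);a=c['image'].astype(int)
d=np.abs(a-b).sum(2)
for n,(x0,y0,x1,y1) in dict(hook_scoop=(308,238,325,306),stand=(255,220,300,345),bell=(335,300,368,330)).items():print(n,d[y0:y1,x0:x1].mean().round(1),(d[y0:y1,x0:x1]>90).mean().round(3))
h=cv2.cvtColor(c['image'],cv2.COLOR_RGB2HSV);h0=cv2.cvtColor(L('s6.png')['image'],cv2.COLOR_RGB2HSV)
m=lambda h:cv2.inRange(h,(14,60,150),(28,150,255))[235:295,312:372].mean()/255
print('drawer interior pale px before/after',m(h0),m(h))
g=lambda im:cv2.cvtColor(im,cv2.COLOR_RGB2HSV)[...,1]<50
M=g(c['image'])[205:305,312:400];ys,xs=np.nonzero(M);print('bright/steel near',len(xs))
# knob: predicted shut position
print('knob shut px',proj(c,[[.523,-.083,.03]]),c['image'][int(proj(c,[[.523,-.083,.03]])[0,1]),int(proj(c,[[.523,-.083,.03]])[0,0])])
# cup colour check at hanging position
print('cup px',c['image'][294,316],L('s6.png')['image'][294,316],arm.sense()['clock'])
E
```

```text
clock: 22.1
tool_pos: [0.4594, -0.0843, 0.1553]
tcp_rot: [-3.141, -0.058, -0.013]
wrist_force: [0.7, -0.4, -0.1]
grip_width: 0.007
grasp_force: 0.0
clock: 22.5
tool_pos: [0.459, -0.0844, 0.2043]
tcp_rot: [3.141, 0.058, 0.014]
wrist_force: [-0.1, 0.4, -0.7]
grip_width: 0.005
grasp_force: 0.0
hook_scoop 46.4 0.167
stand 2.4 0.0
bell 35.7 0.09
drawer interior pale px before/after 0.3202777777777778 0.005277777777777778
bright/steel near 1347
knob shut px [[333.25029535 255.91369262]] [88 86 82]
cup px [165 163 156] [176 174 168] 22.55
```

The pale drawer interior is gone, the knob shows at its shut position, the stand is unchanged and the cup still hangs. Handing in.

```bash
python3 -c "
from bench import arm
print(arm.close_job())"
```

```text
the job is handed in; nothing more can be done
None
```

The empty hook faces the robot, the scoop hangs by its eye in the hook's bend, and the drawer was pushed to its stop; the job is handed in at 22.6 s (no verdict came back), the shut drawer and hanging scoop confirmed at the end by pixel checks rather than a picture.

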